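# Unstack battery packs into their cradles

### The arm

A 6-joint arm with a two-finger parallel gripper is mounted at the origin on the work surface. World frame = base frame: x ahead of the robot, y to its left, z up, the work surface at z = 0. Lengths are in m, angles in rad, forces in N, time in s.
With the tool pointing down it reaches from about 0.325 to 1 m from the base axis. Payload 5.1 kg.
Tool frame: the origin (TCP) lies midway between the tips of the shut fingers; the grasp point (between the pads) lies 19 mm behind it; z points along the fingers, y is the line along which they close (so a half turn about z gives the same grasp; the last joint's range is limited). The gripper opens to 85 mm and grips with 20 to 120 N. Pads are 22 mm wide; open, the fingers measure 114 mm over their backs; the gripper's body (76 mm by 85 mm) begins 54 mm behind the grasp point. The pads swing forward as they close: fully open they stand 13 mm farther back than shut.
Start: joints at [-1.266, 0.124, 1.65, -0, 1.367, -0.083], TCP at [0.246, -0.602, 0.231] pointing down, gripper open.
Joint ranges: [-2.61, 2.61], [-1.02, 2.33], [0.03, 2.71], [-1.35, 4.49], [0.32, 2.68], [-2.91, 2.91]. Speed limits (rad/s): [2.57, 2.57, 3.14, 3.14, 3.14, 3.14].

### API

Orientations are given as a unit quaternion [x, y, z, w].
In Python, from cell import ctrl gives the robot as it stands. The module is installed in compiled form; this text tells all that it offers.
- The arm moves only by the tool nudge_tcp, called by a JSON object that holds its "fn" and its "kwargs". Schema: {"type":"object","properties":{"ticks":{"type":"array","items":{"type":"number"},"minItems":7,"maxItems":140},"grip_n":{"type":"number"},"only":{"type":"string"},"quiet":{"type":"boolean"},"lines":{"type":"string"}},"required":["ticks"],"additionalProperties":false}. ticks is one flat list of numbers that holds 1 to 20 rows one after another, with no inner brackets; each row has 7 numbers: the opening from 0.0 (shut) to 1.0 (fully open), then dx, dy, dz in a scale on which 1.0 is 1 m, then a rotation vector rx, ry, rz in normalised numbers (1 is 4 rad); each row is the pose to reach, as a shift and turn from the pose commanded when the call began, along the tool's axes at that moment; what a row does not reach only later rows make up. A row lasts 1/12 s, in which the tool goes at most 0.0417 m and 0.125 rad, less where a joint would pass 70% of its speed; a pose out of reach is approached as far as the arm can. The fingers move at their own pace and stop on an object; grip_n is the grip in N (left out, the last holds). Time passes only in rows, so rows that do not move let the fingers close. The tool returns the time, the measured TCP pose, the force, the opening and the grip force at its end. only (a regular expression) keeps the lines of the reply that match it, lines (a string "A,B") keeps lines A to B, and quiet returns only ok. Input that does not fit is refused with a message, and nothing moves.
- ctrl.observe(): the state, without advancing time (a new reading comes with each control period).
- ctrl.get_image(name): name is "side" or "top" or "wrist"; returns the picture (480x640x3 uint8, blue, green, red); there is no depth.
- ctrl.camera_params(name): a dict with "K" (3x3 intrinsics, pixels), "cam_to_world" (4x4, takes a point from camera to world coordinates). Camera axes: x right, y down, z forward; pixel columns grow to the right and rows downward; lengths in m; the calibration is good to about 2 mm. A picture is of the moment at which its call begins: read the wrist's pose just before it. camera_params takes no time and is no camera call; for the wrist camera it gives the pose at the moment of the call.
- ctrl.finish_job(): hands the job in; it is judged then, once.
Trained networks look in the newest picture that a camera, given by its name, has taken for a name from the list of things; names that differ only in an ending like _2 or _b are one class to them, and where a whole thing is asked for, a point or a joint stands for the part that bears it (a point fixed in the world has none). Each returns a list of dicts, best first, with "p" (0 to 1); they miss things now and then, are a little off and sometimes report something else, mostly with a low value. They report only what shows in the picture. A call takes as long as a camera call. They do not tell look-alikes from the thing itself.
- ctrl.search_frame(camera, thing): "xy" ([column, row] as shares, 0 to 1, of the picture: columns of its width, rows of its height, amid what is visible of it).
- ctrl.cut_out(camera, thing): "mask" (480x640 bool, what is visible of it) and "xy" ([column, row] as shares, 0 to 1, of the picture: columns of its width, rows of its height, amid what is visible of it).
The state is a dict: "time_s": time; "joint_pos": joint angles; "qvel": joint speeds; "joint_efforts": joint torques, N m; "tool_pos": TCP position; "orientation": TCP orientation; "wrist_force": force on the tool from outside, world axes, zero at the start; "moment": the same for the moment, N m; "width": opening from 0.0 (shut) to 1.0 (fully open); "finger_force": force on a finger pad.
Only numpy, scipy, OpenCV 4.12 (cv2) and the standard library are available. Lean on these libraries where they do the work, as an engineer would, in place of code of your own. Each camera call takes 0.05 s, during which the arm holds its last target. There are 200 camera calls.

### The job

Four battery packs of two, three, four and five cells lie in two stacks among green cradles. Take the stacks apart and set each pack down, without dropping it, in the cradle made for its number of cells: lying flat on the floor of the cradle between its lips, same side up, centred and squarely in line with it. Leave the loose standing cell and the rubber roller between them where they are.

Things in the scene. Friction and masses are not known exactly. Their poses are not given: they have to be found in the camera images.
- pack2: loose two-cell battery pack: two blue cells side by side in white end holders; a flat block 56 mm long (x, along the cells), 39 mm wide (y, across the row), 21 mm high, about 72 g. Origin: centre of the underside, z up. Starts on top of the four- or the five-cell pack, its origin 21 mm above the table.
- pack3: loose three-cell battery pack: three blue cells side by side in white end holders; a flat block 56 mm long (x, along the cells), 58 mm wide (y, across the row), 21 mm high, about 108 g. Origin: centre of the underside, z up. Starts on top of the four- or the five-cell pack, its origin 21 mm above the table.
- pack4: loose four-cell battery pack: four blue cells side by side in white end holders; a flat block 56 mm long (x, along the cells), 77 mm wide (y, across the row), 21 mm high, about 144 g. Origin: centre of the underside, z up. Starts on the table under the two- or the three-cell pack.
- pack5: loose five-cell battery pack: five blue cells side by side in white end holders; a flat block 56 mm long (x, along the cells), 96 mm wide (y, across the row), 21 mm high, about 180 g. Origin: centre of the underside, z up. Starts on the table under the two- or the three-cell pack.
- cradle2: fixed green cradle with two dark stripes on its floor, one per cell, along x. Plate 70 (x) by 59 mm (y), floor 6 mm above the table; along both y edges a lip, 4 mm thick, top 14 mm above the table, 51 mm apart inside; x ends open. Origin: centre of the underside, on the table, z up. A pack in place: origin at x = y = 0, z = 6 mm here, its x along this x, either way round.
- cradle3: fixed green cradle with three dark stripes on its floor, one per cell, along x. Plate 70 (x) by 78 mm (y), floor 6 mm above the table; along both y edges a lip, 4 mm thick, top 14 mm above the table, 70 mm apart inside; x ends open. Origin: centre of the underside, on the table, z up. A pack in place: origin at x = y = 0, z = 6 mm here, its x along this x, either way round.
- cradle4: fixed green cradle with four dark stripes on its floor, one per cell, along x. Plate 70 (x) by 97 mm (y), floor 6 mm above the table; along both y edges a lip, 4 mm thick, top 14 mm above the table, 89 mm apart inside; x ends open. Origin: centre of the underside, on the table, z up. A pack in place: origin at x = y = 0, z = 6 mm here, its x along this x, either way round.
- cradle5: fixed green cradle with five dark stripes on its floor, one per cell, along x. Plate 70 (x) by 116 mm (y), floor 6 mm above the table; along both y edges a lip, 4 mm thick, top 14 mm above the table, 108 mm apart inside; x ends open. Origin: centre of the underside, on the table, z up. A pack in place: origin at x = y = 0, z = 6 mm here, its x along this x, either way round.
- loose_cell: bystander: a single loose blue cell standing upright on the table, 26 mm across, 52 mm high, near the middle of the work area. Origin: centre of the underside. Leave alone.
- roller: bystander: a small black rubber drive roller standing on end, 32 mm across, 30 mm high with a thin steel stub to 38 mm, near the middle of the work area on the robot's side. Origin: centre of the underside. Leave alone.
Not all that is in view belongs to the job. Leave any orange or pink look-alike of the pack2 alone.

How it is judged:
At the end, for the whole second after the job is handed in: Each of the four packs lies released and at rest in its own cradle (same number of cells): horizontally within 12 mm of the cradle's centre, resting on its floor (within 4 mm), flat within 0.1 rad, same side up, its length within 0.2 rad of the cradle's (horizontal distance between pack2 and cradle2 below 0.012 m and z of pack2 in the frame of cradle2 between 0.002 and 0.01 m and angle between the x axis of pack2 and the x axis of cradle2, either way round below 0.2 rad and angle between each of pack2, pack3, pack4, pack5's own z axis and vertical below 0.1 rad and linear speed of each of pack2, pack3, pack4, pack5 below 0.03 m/s and contact force between the fingers and pack2 below 0.1 N and horizontal distance between pack3 and cradle3 below 0.012 m and z of pack3 in the frame of cradle3 between 0.002 and 0.01 m and angle between the x axis of pack3 and the x axis of cradle3, either way round below 0.2 rad and contact force between the fingers and pack3 below 0.1 N and horizontal distance between pack4 and cradle4 below 0.012 m and z of pack4 in the frame of cradle4 between 0.002 and 0.01 m and angle between the x axis of pack4 and the x axis of cradle4, either way round below 0.2 rad and contact force between the fingers and pack4 below 0.1 N and horizontal distance between pack5 and cradle5 below 0.012 m and z of pack5 in the frame of cradle5 between 0.002 and 0.01 m and angle between the x axis of pack5 and the x axis of cradle5, either way round below 0.2 rad and contact force between the fingers and pack5 below 0.1 N); the robot touches nothing.
It fails at once if a pack is dropped: it falls free of the fingers faster than 0.6 m/s (some 2 cm of fall) ((linear speed of pack2 above 0.6 m/s and contact force between the fingers and pack2 below 0.05 N) or (linear speed of pack3 above 0.6 m/s and contact force between the fingers and pack3 below 0.05 N) or (linear speed of pack4 above 0.6 m/s and contact force between the fingers and pack4 below 0.05 N) or (linear speed of pack5 above 0.6 m/s and contact force between the fingers and pack5 below 0.05 N)).
It fails at once if the loose cell or the roller is moved by more than 15 mm or knocked over (distance of any of loose_cell, roller from where it was at the start of the episode above 0.015 m or angle between any of loose_cell, roller's own z axis and vertical above 0.4 rad).
It also fails if it takes over 102 s, if anything falls off the work surface, if the arm or the gripper's body presses on something with over 40 N, if the wrist force passes 120 N, or if a joint passes its speed limit or range.

## Working session

There is one attempt and no reset: what is moved stays moved. The work goes in short steps, Python scripts to look and compute and a tool call to move; the robot and the scene stay as the last step left them, time stands still between calls to the robot, and variables do not carry over. Pictures are saved under pics/ and viewed, at most 14 in all, crops included, and the job is handed in when it is done.

```bash
mkdir -p pics; ls
```

Run:
```python
from cell import ctrl
import cv2
for n in ("top","side"):
    cv2.imwrite(f"pics/{n}0.png",ctrl.get_image(n))
    p=ctrl.camera_params(n); print(n,p["K"],p["cam_to_world"])
o=ctrl.observe(); print(o["time_s"],o["tool_pos"],o["orientation"],o["width"])
```

```text
pics
top [[564.84181275   0.         323.97172381]
 [  0.         564.84181275 239.03820726]
 [  0.           0.           1.        ]] [[ 0.02613286 -0.99683325  0.07510352  0.42137195]
 [-0.99949198 -0.02742581 -0.01623592  0.01387625]
 [ 0.01824428 -0.07464107 -0.99704356  1.10911939]
 [ 0.          0.          0.          1.        ]]
side [[510.28745136   0.         326.4312659 ]
 [  0.         510.28745136 237.09313456]
 [  0.           0.           1.        ]] [[-0.99636001 -0.02292289  0.08210524  0.44427585]
 [-0.0819469   0.52288569 -0.84845463  0.68097064]
 [-0.02348262 -0.85209454 -0.52286085  0.47216143]
 [ 0.          0.          0.          1.        ]]
0.1 [ 0.24562258 -0.60122855  0.23018103] [ 9.81258995e-01  1.92691261e-01 -8.04496105e-05 -9.25688768e-04] 1.00224577777672
```

View pics/top0.png

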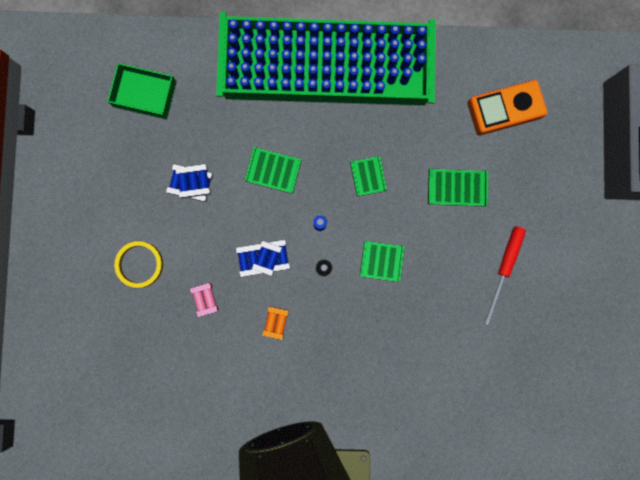

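View pics/side0.png

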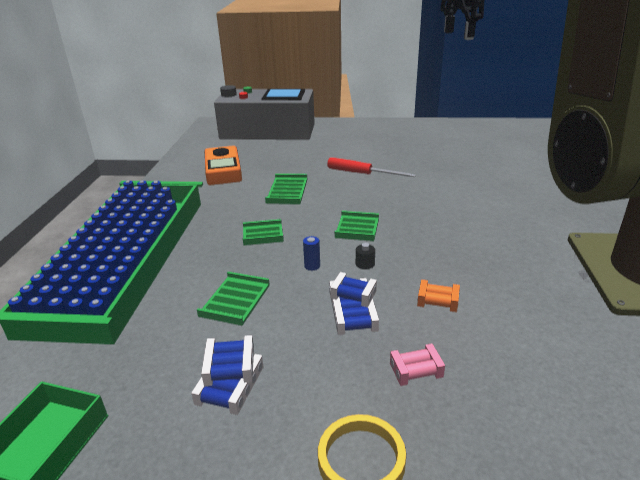

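Top view: two stacks at about (189,182) and (262,258) px. There are four cradles at (274,170), (368,176), (458,187) and (382,261), the cell at (320,222), the roller at (324,268), and the look-alikes at (204,300) and (276,323). The side view agrees. I need a closer crop to count the stripes.

Create h.py:
```python
from cell import ctrl
import cv2, numpy as np
from scipy.spatial.transform import Rotation as R
def ray(n,uv,P=None):
    P=P or ctrl.camera_params(n); T=P["cam_to_world"]
    d=np.linalg.inv(P["K"])@np.array([uv[0],uv[1],1.0]); return T[:3,3],T[:3,:3]@d
def at(n,uv,z,P=None):
    o,d=ray(n,uv,P); return (o+d*(z-o[2])/d[2])
def proj(n,p,P=None):
    P=P or ctrl.camera_params(n); T=np.linalg.inv(P["cam_to_world"])
    q=P["K"]@(T[:3,:3]@np.asarray(p)+T[:3,3]); return q[:2]/q[2]
def tri(a,b):  # two (o,d) rays
    A=[];B=[]
    for o,d in (a,b):
        d=d/np.linalg.norm(d); M=np.eye(3)-np.outer(d,d); A.append(M);B.append(M@o)
    return np.linalg.lstsq(np.vstack(A),np.hstack(B),rcond=None)[0]
def rect(n,mask,z,P=None):
    """mask outline on plane z -> min area rect centre, size, angle of the long side (deg)"""
    c=max(cv2.findContours(mask.astype(np.uint8),0,1)[0],key=cv2.contourArea)[:,0]
    w=np.array([at(n,p,z,P)[:2] for p in c.astype(float)]).astype(np.float32)
    (x,y),(a,b),t=cv2.minAreaRect(w*1000)
    if a<b:a,b,t=b,a,t+90
    return np.round([x,y,a,b,(t+90)%180-90],1)
def move(target_xy,z,yaw):
    """shift in tool axes from the measured pose; yaw = world angle (deg) of tool y"""
    o=ctrl.observe(); r=R.from_quat(o["orientation"]); m=r.as_matrix()
    d=m.T@(np.array([*target_xy,z])-o["tool_pos"])
    cur=np.degrees(np.arctan2(m[1,1],m[0,1])); dy=(yaw-cur+90)%180-90
    t=np.radians(dy)
    print("t",round(o["time_s"],2),"tcp",o["tool_pos"].round(4),"tooly",round(cur,1),"q",o["joint_pos"].round(2),"-> d",d.round(4),"rz(tool) ",round(-t,3),"tilt",m[:,2].round(3))
```

Run:
```python
from h import *
im=cv2.imread("pics/top0.png")
cv2.imwrite("pics/topc.png",cv2.resize(im[140:290,155:500],(794,345),interpolation=cv2.INTER_CUBIC))
ctrl.get_image("top")
for t in ("cradle2","cradle3","cradle4","cradle5","pack2","pack3","pack4","pack5"):
    for c in ctrl.cut_out("top",t)[:3]:
        print(t,round(c["p"],2),(c["xy"][0]*640//1,c["xy"][1]*480//1),c["mask"].sum(),rect("top",c["mask"],.01 if t[0]=="c" else .03))
```

```text
cradle2 0.91 (455.0, 187.0) 2142 [ 612.1 -265.2  120.7   72.1   89.5]
cradle2 0.67 (274.0, 172.0) 1757 [636.9 100.4  99.5  70.7  76.8]
cradle2 0.62 (379.0, 262.0) 1406 [ 463.6 -117.    78.8   69.6   83.8]
cradle3 0.91 (455.0, 187.0) 2142 [ 612.1 -265.2  120.7   72.1   89.5]
cradle3 0.67 (274.0, 172.0) 1757 [636.9 100.4  99.5  70.7  76.8]
cradle3 0.62 (379.0, 262.0) 1406 [ 463.6 -117.    78.8   69.6   83.8]
cradle4 0.91 (455.0, 187.0) 2142 [ 612.1 -265.2  120.7   72.1   89.5]
cradle4 0.67 (274.0, 172.0) 1757 [636.9 100.4  99.5  70.7  76.8]
cradle4 0.62 (379.0, 262.0) 1406 [ 463.6 -117.    78.8   69.6   83.8]
cradle5 0.91 (455.0, 187.0) 2142 [ 612.1 -265.2  120.7   72.1   89.5]
cradle5 0.67 (274.0, 172.0) 1757 [636.9 100.4  99.5  70.7  76.8]
cradle5 0.62 (379.0, 262.0) 1406 [ 463.6 -117.    78.8   69.6   83.8]
pack2 0.94 (176.0, 185.0) 269 [601.4 285.6  42.3  21.9 -15.6]
pack2 0.93 (262.0, 259.0) 634 [461.5 104.9  59.1  41.5 -18. ]
pack2 0.79 (272.0, 324.0) 666 [340.5  84.9  60.   42.2 -12.2]
pack3 0.94 (176.0, 185.0) 269 [601.4 285.6  42.3  21.9 -15.6]
pack3 0.93 (262.0, 259.0) 634 [461.5 104.9  59.1  41.5 -18. ]
pack3 0.79 (272.0, 324.0) 666 [340.5  84.9  60.   42.2 -12.2]
pack4 0.94 (176.0, 185.0) 269 [601.4 285.6  42.3  21.9 -15.6]
pack4 0.93 (262.0, 259.0) 634 [461.5 104.9  59.1  41.5 -18. ]
pack4 0.79 (272.0, 324.0) 666 [340.5  84.9  60.   42.2 -12.2]
pack5 0.94 (176.0, 185.0) 269 [601.4 285.6  42.3  21.9 -15.6]
pack5 0.93 (262.0, 259.0) 634 [461.5 104.9  59.1  41.5 -18. ]
pack5 0.79 (272.0, 324.0) 666 [340.5  84.9  60.   42.2 -12.2]
```

View pics/topc.png

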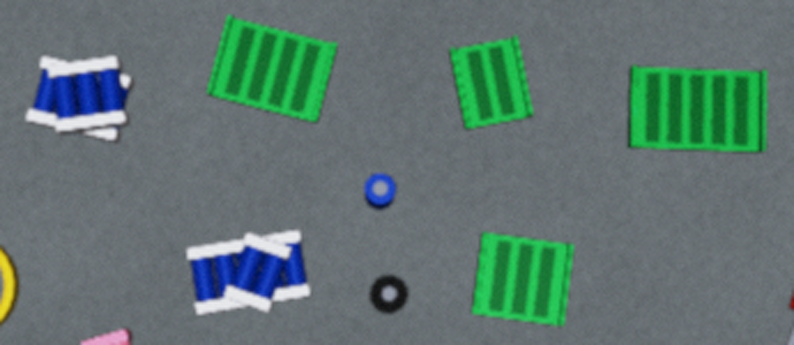

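Stripe counts, by position in the full image: cradle4 (274,170), cradle2 (368,176), cradle5 (458,187), cradle3 (382,261). The left stack at (189,182) is pack3 on pack4. The one at (262,258) is pack2 on pack5. Next I'll move the wrist camera over the second stack.

Run:
```python
from h import *
move((0.43,0.105),.25,-18)
p=ctrl.camera_params("wrist");o=ctrl.observe();m=R.from_quat(o["orientation"]).as_matrix()
T=p["cam_to_world"];print(p["K"][0],m.T@(T[:3,3]-o["tool_pos"]),(m.T@T[:3,:3]).round(3))
```

```text
t 0.55 tcp [ 0.2458 -0.6017  0.2314] tooly -67.8 q [-1.27  0.12  1.65 -0.    1.37 -0.08] -> d [ 0.4378 -0.5846 -0.0187] rz(tool)  -0.869 tilt [-0. -0. -1.]
[391.39615925   0.         311.65472412] [ 0.08103198 -0.00019984 -0.14350834] [[ 0.001 -0.948 -0.319]
 [ 1.     0.001 -0.   ]
 [ 0.    -0.319  0.948]]
```

Units first: turns go in shares of 4 rad. So -0.869 rad / 4 = -0.2173.

{"fn": "nudge_tcp", "kwargs": {"ticks": [1,0.466,-0.574,-0.019,0,0,-0.2173,1,0.466,-0.574,-0.019,0,0,-0.2173,1,0.466,-0.574,-0.019,0,0,-0.2173,1,0.466,-0.574,-0.019,0,0,-0.2173,1,0.466,-0.574,-0.019,0,0,-0.2173,1,0.466,-0.574,-0.019,0,0,-0.2173,1,0.466,-0.574,-0.019,0,0,-0.2173,1,0.466,-0.574,-0.019,0,0,-0.2173,1,0.466,-0.574,-0.019,0,0,-0.2173,1,0.466,-0.574,-0.019,0,0,-0.2173,1,0.466,-0.574,-0.019,0,0,-0.2173,1,0.466,-0.574,-0.019,0,0,-0.2173,1,0.466,-0.574,-0.019,0,0,-0.2173,1,0.466,-0.574,-0.019,0,0,-0.2173,1,0.466,-0.574,-0.019,0,0,-0.2173,1,0.466,-0.574,-0.019,0,0,-0.2173,1,0.466,-0.574,-0.019,0,0,-0.2173,1,0.466,-0.574,-0.019,0,0,-0.2173,1,0.466,-0.574,-0.019,0,0,-0.2173,1,0.466,-0.574,-0.019,0,0,-0.2173], "grip_n": 60}}

```text
time_s: 2.22
tool_pos: [0.4601, 0.1072, 0.2504]
orientation: [0.808, 0.589, -0.0, 0.0]
wrist_force: [-0.3, 0.3, -0.5]
width: 1.001
finger_force: 0.0
```

Run:
```python
from h import *
move((0.4615,0.105),.024,-18)
P=ctrl.camera_params("wrist"); im=ctrl.get_image("wrist"); cv2.imwrite("pics/w1.png",im)
for t in ("pack2","loose_cell","cradle2"):
    for c in ctrl.cut_out("wrist",t)[:3]:
        print(t,round(c["p"],2),(c["xy"][0]*640//1,c["xy"][1]*480//1),c["mask"].sum(),rect("wrist",c["mask"],.042 if t[0]=="p" else .01,P))
```

```text
t 2.22 tcp [0.4601 0.1072 0.2504] tooly -17.8 q [ 0.12 -0.29  2.01 -0.    1.43  0.43] -> d [-0.0015  0.002   0.2264] rz(tool)  0.004 tilt [-0. -0. -1.]
pack2 0.87 (398.0, 17.0) 645 [570.2 234.8  23.4  13.8  82.9]
pack2 0.87 (306.0, 175.0) 3266 [460.2 138.6  53.9  48.7  11.5]
pack2 0.81 (317.0, 206.0) 2476 [462.7 105.4  56.5  42.3 -17.7]
loose_cell 0.64 (409.0, 276.0) 1020 [536.2  -4.7  52.   28.3 -78.7]
cradle2 0.9 (512.0, 316.0) 3588 [630.8 -86.5  72.5  70.5  13.3]
cradle2 0.68 (490.0, 148.0) 7754 [637.1  99.4  98.   74.5  77.1]
cradle2 0.62 (375.0, 375.0) 3741 [ 464.  -117.1   88.9   70.2   82.9]
```

View pics/w1.png

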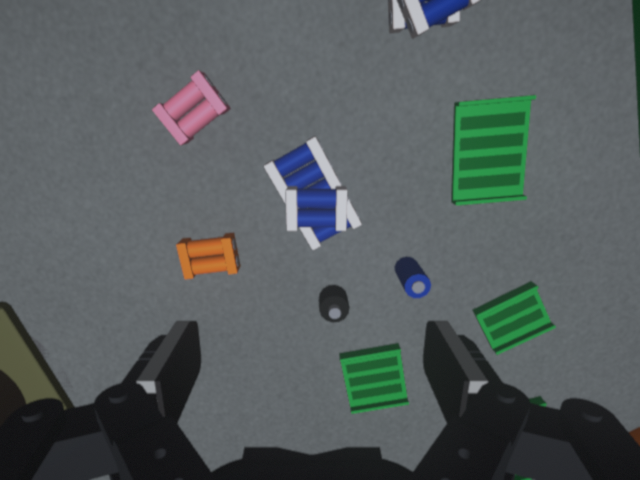

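Wrist view: pack2 lies on pack5 at (317,207), the cell and roller stand at (412,280) and (334,303), and the cradles are on the right. Next: green segmentation of the cradles in both fixed views, and triangulated heights.

Run:
```python
from h import *
P=ctrl.camera_params("wrist")
def green(im,lo):
    h=cv2.cvtColor(im,cv2.COLOR_BGR2HSV); m=cv2.inRange(h,(45,100,40),(80,255,255)); m=cv2.morphologyEx(m,cv2.MORPH_CLOSE,np.ones((5,5)))
    n,l,s,c=cv2.connectedComponentsWithStats(m); return [(l==i,c[i]) for i in range(1,n) if s[i,4]>lo]
cen={}
for m,c in green(cv2.imread("pics/top0.png"),800):
    r=rect("top",m,.010); x,y=r[:2]
    if r[2]<130 and y<200: print("top",c.round(),r,"z0.006:",rect("top",m,.006)[:2])
for m,c in green(cv2.imread("pics/w1.png"),2500): print("wrist",c.round(),rect("wrist",m,.01,P))
# heights
S=ctrl.get_image("side"); T=ctrl.get_image("top")
def fl(n,t): return [(c["p"],np.array(c["xy"])*[640,480],rect(n,c["mask"],.042 ,P if n=="wrist" else None)) for c in ctrl.cut_out(n,t)]
for t in ("pack2","cradle2"):
    for n in ("side","top"):
        for a in fl(n,t): print(n,t,round(a[0],2),a[1].round(1),a[2])
for a,b in (((262,259),(317.5,206.5)),((382,261),(374,377))): print("tri top/wrist",tri(ray("top",a),ray("wrist",b,P)).round(4))
```

```text
top [273. 170.] [638.5 100.3  98.8  72.   77. ] z0.006: [639.3 100.7]
top [368. 176.] [632.6 -88.1  72.3  60.6  12.5] z0.006: [633.3 -88.4]
top [458. 187.] [ 614.6 -265.8  119.    71.6   89.6] z0.006: [ 615.3 -266.8]
top [382. 261.] [ 464.5 -118.1   79.7   71.    83.8] z0.006: [ 464.6 -118.6]
wrist [490. 150.] [637.3  95.5  97.8  73.8  76.9]
wrist [514. 318.] [630.5 -91.4  71.3  67.3  12.7]
wrist [374. 379.] [ 462.6 -121.    85.8   69.6   83.5]
side pack2 0.77 [438.6 294.2] [348.9 125.8  59.5  53.6  78.9]
side pack2 0.77 [414.9 367. ] [386.4 254.1  60.   52.7  17.5]
side pack2 0.73 [352.6 289.7] [464.6 117.1  61.8  61.4  73.3]
side pack2 0.72 [227.7 360.8] [604.1 260.   75.5  59.3 -80. ]
side pack2 0.7 [352.8 312.5] [459.3 170.5  71.1  56.2 -79.4]
side pack2 0.57 [226.  388.8] [595.7 288.8  85.8  60.3  77.5]
top pack2 0.91 [191.7 181.1] [604.4 249.5  61.   60.  -80.3]
top pack2 0.86 [204.1 301.5] [381.7 218.1  56.1  40.5  18.2]
top pack2 0.54 [176.  185.6] [597.5 282.6  38.6  21.6 -18.2]
top pack2 0.46 [288.9 265.8] [456.4  66.1  26.4   5.7   1.8]
side cradle2 0.73 [357.9 224.1] [463.2 -57.2  92.4  66.5  84.1]
side cradle2 0.73 [232.7 296.4] [624.  143.4 102.9  70.7  76.6]
side cradle2 0.7 [265.4 230.5] [619.  -29.4  74.7  63.3 -77.3]
side cradle2 0.64 [286.3 189.7] [ 602.4 -194.8  133.4   67.1   88.6]
top cradle2 0.93 [368.9 175.1] [624.8 -83.6  66.7  58.5  12.1]
top cradle2 0.87 [457.1 185. ] [ 606.8 -256.9  117.6   72.   -89.4]
top cradle2 0.86 [379.7 260.3] [ 462.5 -113.9   79.5   69.7   85.2]
top cradle2 0.8 [276.9 171.4] [630.7  99.2  94.4  68.1  76.9]
tri top/wrist [0.4628 0.1096 0.0636]
tri top/wrist [ 0.4638 -0.1183  0.0088]
```

{"fn": "nudge_tcp", "kwargs": {"ticks": [0.85,-0.001,0.003,0.04,0,0,0,0.85,-0.001,0.003,0.08,0,0,0,0.85,-0.001,0.003,0.12,0,0,0,0.85,-0.001,0.003,0.13,0,0,0,0.85,-0.001,0.003,0.13,0,0,0]}}

```text
time_s: 3.13
tool_pos: [0.4597, 0.1035, 0.1166]
orientation: [0.809, 0.588, -0.004, -0.002]
wrist_force: [-0.0, -0.0, 0.5]
width: 0.853
finger_force: 0.0
```

Add to h.py:
```python
def look(name,things=("pack2",),z=.042,n=3):
    P=ctrl.camera_params("wrist"); im=ctrl.get_image("wrist"); cv2.imwrite(f"pics/{name}.png",im); np.save(f"pics/{name}.npy",P["cam_to_world"])
    for t in things:
        for c in ctrl.cut_out("wrist",t)[:n]:
            print(t,round(c["p"],2),(np.array(c["xy"])*[640,480]).round(1),c["mask"].sum(),rect("wrist",c["mask"],z,P))
    return P,im
```

Run:
```python
from h import *
move((0.4625,0.105),.024,-18)
P,im=look("w2")
Q=dict(P,cam_to_world=None)
```

```text
t 3.13 tcp [0.4597 0.1035 0.1166] tooly -18.0 q [ 0.11 -0.17  2.14  0.    1.18  0.42] -> d [0.0026 0.0029 0.0926] rz(tool)  -0.0 tilt [-0.008 -0.001 -1.   ]
pack2 0.97 [318.4 252.4] 5763 [463.  105.9  55.9  43.4 -17.9]
pack2 0.95 [305.8 200.8] 7593 [461.2 139.5  52.4  48.7  11.1]
pack2 0.64 [125.6  99.8] 7502 [391.9 218.2  55.1  39.2  18. ]
```

View pics/w2.png

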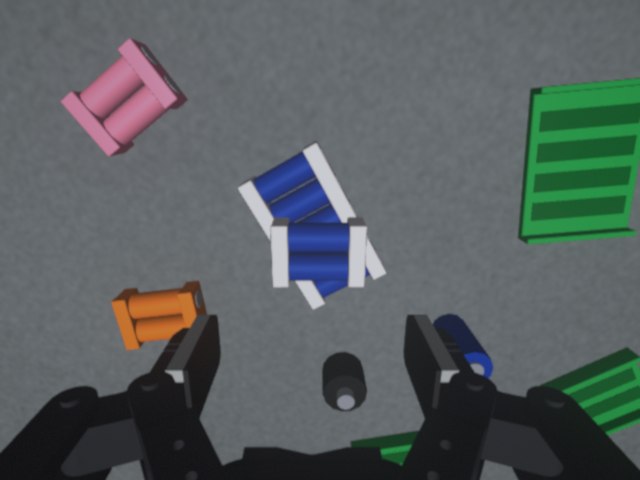

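{"fn": "nudge_tcp", "kwargs": {"ticks": [0.85,-0.001,0,0.04,0,0,0,0.85,-0.001,0,0.07,0,0,0,0.85,-0.001,0,0.085,0,0,0,0.85,-0.001,0,0.092,0,0,0,0.85,-0.001,0,0.092,0,0,0,0.85,-0.001,0,0.092,0,0,0]}}

```text
time_s: 3.73
tool_pos: [0.4646, 0.1033, 0.0309]
orientation: [0.809, 0.588, 0.002, 0.001]
wrist_force: [-0.2, -0.1, -0.1]
width: 0.848
finger_force: 0.0
```

Run:
```python
from h import *
move((0.4625,0.104),.024,-18)
P,im=look("w3",())
K={"K":P["K"]}
f=lambda n,uv: ray("wrist",uv,dict(K,cam_to_world=np.load(f"pics/{n}.npy")))
print(tri((ray("wrist",(317.5,206.5),dict(K,cam_to_world=np.array(np.load('pics/w2.npy'))))) ,f("w2",(318.4,252.4))) if 0 else "")
```

```text
t 3.73 tcp [0.4646 0.1033 0.0309] tooly -18.0 q [ 0.11 -0.04  2.19  0.    0.99  0.42] -> d [ 0.     -0.0023  0.0069] rz(tool)  0.0 tilt [ 0.004  0.    -1.   ]
```

View pics/w3.png

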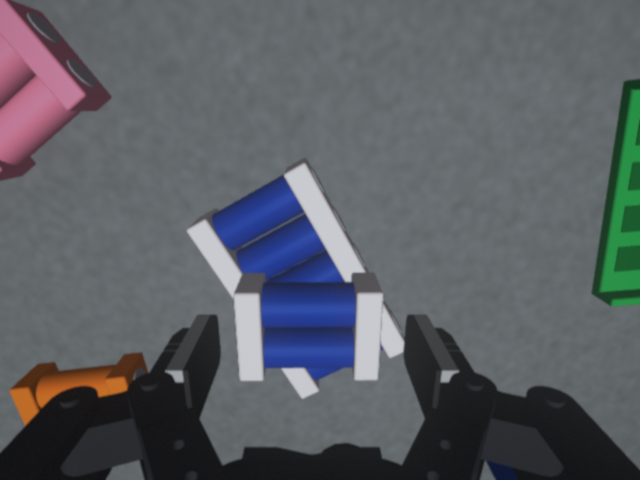

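The fingers stand either side of pack2, whose ends are at columns 237 and 381. Go down 7 mm, close and lift.

{"fn": "nudge_tcp", "kwargs": {"ticks": [0.85,0,-0.001,0.007,0,0,0,0.5,0,-0.001,0.007,0,0,0,0.5,0,-0.001,0.007,0,0,0,0.5,0,-0.001,0.007,0,0,0,0.5,0,-0.001,0.007,0,0,0,0.5,0,-0.001,0.007,0,0,0,0.5,0,-0.001,0.007,0,0,0], "grip_n": 60}}

```text
time_s: 4.37
tool_pos: [0.4621, 0.1035, 0.0222]
orientation: [0.809, 0.588, 0.001, 0.0]
wrist_force: [-1.0, -0.9, 5.8]
width: 0.64
finger_force: 65.4
```

{"fn": "nudge_tcp", "kwargs": {"ticks": [0.5,0,0,-0.01,0,0,0,0.5,0,0,-0.03,0,0,0,0.5,0,0,-0.06,0,0,0,0.5,0,0,-0.1,0,0,0,0.5,0,0,-0.1,0,0,0,0.5,0,0,-0.1,0,0,0]}}

```text
time_s: 4.87
tool_pos: [0.4632, 0.1036, 0.1245]
orientation: [0.809, 0.588, 0.003, 0.001]
wrist_force: [-0.0, -0.4, -1.0]
width: 0.641
finger_force: 64.9
```

Run:
```python
from h import *
move((0.632,-0.0885),.12,12.5)
o=ctrl.observe();print(o["width"],o["finger_force"])
```

```text
t 4.87 tcp [0.4632 0.1036 0.1245] tooly -18.0 q [ 0.11 -0.18  2.14 -0.    1.18  0.42] -> d [-0.1306  0.2198  0.0053] rz(tool)  -0.532 tilt [ 0.006  0.001 -1.   ]
0.6412475975849482 64.88088011741638
```

In the tool's units: -0.532 rad / 4 = -0.133.

{"fn": "nudge_tcp", "kwargs": {"ticks": [0.5,-0.02,0.033,0,0,0,-0.02,0.5,-0.044,0.073,0,0,0,-0.045,0.5,-0.066,0.11,0,0,0,-0.0675,0.5,-0.088,0.146,0,0,0,-0.09,0.5,-0.11,0.185,0,0,0,-0.1125,0.5,-0.131,0.22,0,0,0,-0.133,0.5,-0.131,0.22,0,0,0,-0.133,0.5,-0.131,0.22,0,0,0,-0.133,0.5,-0.131,0.22,0,0,0,-0.133]}}

```text
time_s: 5.62
tool_pos: [0.6287, -0.089, 0.1191]
orientation: [0.627, 0.779, -0.001, -0.002]
wrist_force: [-0.2, 1.3, -0.4]
width: 0.638
finger_force: 64.8
```

Run:
```python
from h import *
move((0.632,-0.0885),.012,12.5)
P,im=look("w4",("cradle2","pack2"),.010)
```

```text
t 5.62 tcp [ 0.6287 -0.089   0.1191] tooly 12.4 q [-0.23  0.19  1.78  0.    1.18 -0.44] -> d [-0.0005  0.0037  0.1071] rz(tool)  -0.002 tilt [-0.004  0.001 -1.   ]
cradle2 0.95 [316.2 238.8] 9001 [631.1 -88.3  71.7  63.4  12.5]
cradle2 0.88 [400.1  14.5] 2047 [641.3  49.8  51.8  20.2  12.4]
cradle2 0.74 [264.1 414.8] 4333 [ 620.9 -244.6   86.3   57.2   89.7]
pack2 0.6 [311.4 334.3] 15053 [ 643.4 -162.6  114.3   96.4   12.5]
```

View pics/w4.png

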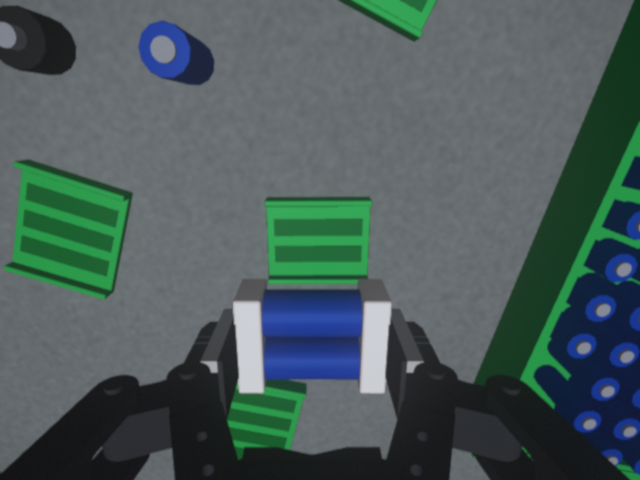

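The cradle is straight ahead at (317,240) and the pack is square in the fingers. Descend most of the way, then read.

Run:
```python
from h import *
P=dict(ctrl.camera_params("wrist"));print(at("wrist",(312,338),.1391,P).round(4),ctrl.observe()["tool_pos"].round(4))
```

```text
[ 0.627  -0.0837  0.1391] [ 0.6287 -0.0877  0.1204]
```

{"fn": "nudge_tcp", "kwargs": {"ticks": [0.5,0,0,0.04,0,0,0,0.5,0,0,0.075,0,0,0,0.5,0,0,0.095,0,0,0,0.5,0,0,0.103,0,0,0,0.5,0,0,0.103,0,0,0,0.5,0,0,0.103,0,0,0]}}

```text
time_s: 6.27
tool_pos: [0.6304, -0.0886, 0.0192]
orientation: [0.626, 0.78, 0.0, 0.0]
wrist_force: [0.2, -0.4, -0.1]
width: 0.64
finger_force: 64.8
```

```bash
python3 -c "
from h import *
move((0.632,-0.0885),.008,12.5)"
```

```text
t 6.27 tcp [ 0.6304 -0.0886  0.0192] tooly 12.5 q [-0.22  0.31  1.82  0.    1.01 -0.44] -> d [-0.0003  0.0016  0.0112] rz(tool)  0.001 tilt [ 0.001 -0.    -1.   ]
```

{"fn": "nudge_tcp", "kwargs": {"ticks": [0.5,-0.002,0.001,0.004,0,0,0,0.5,-0.002,0.001,0.008,0,0,0,0.5,-0.002,0.001,0.0105,0,0,0,0.5,-0.002,0.001,0.0115,0,0,0,0.5,-0.002,0.001,0.0115,0,0,0]}}

```text
time_s: 6.68
tool_pos: [0.6319, -0.0911, 0.0072]
orientation: [0.626, 0.78, 0.0, 0.0]
wrist_force: [1.0, 0.2, 0.3]
width: 0.637
finger_force: 64.9
```

{"fn": "nudge_tcp", "kwargs": {"ticks": [0.5,0,0,0.001,0,0,0,0.5,0,0,0.002,0,0,0,0.5,0,0,0.002,0,0,0]}}

```text
time_s: 6.93
tool_pos: [0.6321, -0.0912, 0.0072]
orientation: [0.626, 0.78, 0.0, 0.0]
wrist_force: [-5.8, 0.3, 11.1]
width: 0.638
finger_force: 66.1
```

{"fn": "nudge_tcp", "kwargs": {"ticks": [0.85,0,0,0.0005,0,0,0,0.85,0,0,0.0005,0,0,0,0.85,0,0,0.0005,0,0,0,0.85,0,0,-0.03,0,0,0,0.85,0,0,-0.07,0,0,0,0.85,0,0,-0.11,0,0,0,0.85,0,0,-0.15,0,0,0,0.85,0,0,-0.15,0,0,0]}}

```text
time_s: 7.6
tool_pos: [0.6369, -0.0921, 0.1657]
orientation: [0.626, 0.78, 0.004, 0.008]
wrist_force: [1.4, 0.2, 1.3]
width: 0.848
finger_force: 0.0
```

Run:
```python
from h import *
P,im=look("w5",("pack2","cradle2"),.027,1)
move((0.49,0.125),.16,10)
ctrl.get_image("top")
for t in ("pack2",):
    for c in ctrl.cut_out("top",t): print(t,round(c["p"],2),c["mask"].sum(),rect("top",c["mask"],.021))
```

```text
pack2 0.8 [301.3 218.9] 3800 [630.3 -88.4  57.1  43.3  13.1]
cradle2 0.94 [308.7 192.7] 2847 [630.6 -84.   66.   58.9  12.2]
t 7.75 tcp [ 0.6317 -0.091   0.1551] tooly 12.5 q [-0.23  0.15  1.75  0.    1.24 -0.45] -> d [ 0.2415 -0.0916 -0.0051] rz(tool)  0.043 tilt [ 0.001 -0.    -1.   ]
pack2 0.94 577 [340.4  85.6  57.5  38.1  -8. ]
pack2 0.87 1455 [463.2 113.9  95.6  58.1 -78.2]
pack2 0.77 338 [609.9 293.6  58.8  23.1   2.6]
pack2 0.74 931 [607.7 254.4  61.7  60.1  10.4]
pack2 0.61 595 [380.9 223.   56.5  41.4  16.9]
```

View pics/w5.png

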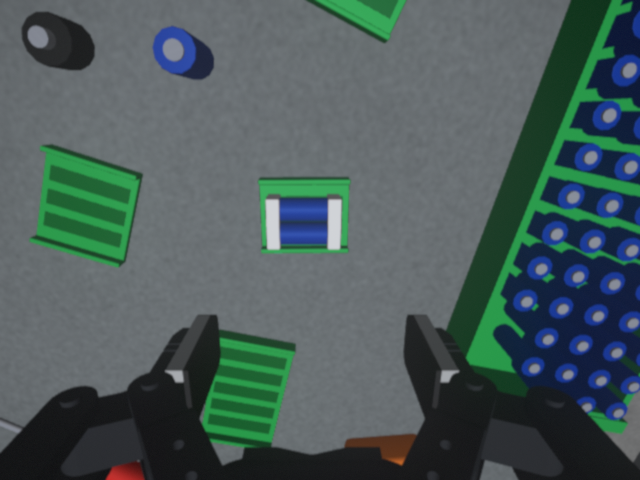

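Pack2 sits inside cradle2, its top centre at (302,220) px. Next is pack5 at (463,114) mm with its axis at 11.8°.

In the tool's units: 0.01 rad / 4 = 0.0025.

{"fn": "nudge_tcp", "kwargs": {"ticks": [0.85,0.036,-0.018,0,0,0,0,0.85,0.07,-0.036,0,0,0,0,0.85,0.106,-0.054,0,0,0,0,0.85,0.142,-0.072,0,0,0,0,0.85,0.178,-0.09,0.01,0,0,0.0025,0.85,0.21,-0.107,0.02,0,0,0.0025,0.85,0.2365,-0.1204,0.035,0,0,0.0025,0.85,0.2365,-0.1204,0.035,0,0,0.0025,0.85,0.2365,-0.1204,0.035,0,0,0.0025]}}

```text
time_s: 8.6
tool_pos: [0.4599, 0.1146, 0.1166]
orientation: [0.629, 0.778, -0.002, -0.002]
wrist_force: [-0.3, -0.4, 0.4]
width: 0.849
finger_force: 0.0
```

Run:
```python
from h import *
P,im=look("w6",("pack5",),.021,2)
move((0.463,0.114),.006,11.8)
```

```text
pack5 0.87 [315.2 240.3] 12020 [462.5 114.6  97.5  57.  -78.7]
pack5 0.77 [568.1  71.7] 3290 [581.8 256.3  66.8  29.9  78.5]
t 8.7 tcp [0.4627 0.1137 0.119 ] tooly 11.9 q [ 0.13 -0.17  2.13 -0.    1.18 -0.08] -> d [0.0003 0.0005 0.113 ] rz(tool)  0.002 tilt [-0.001 -0.    -1.   ]
```

{"fn": "nudge_tcp", "kwargs": {"ticks": [0.85,0,0,0.04,0,0,0,0.85,0,0,0.08,0,0,0,0.85,0,0,0.1,0,0,0,0.85,0,0,0.11,0,0,0,0.85,0,0,0.114,0,0,0,0.85,0,0,0.114,0,0,0,0.5,0,0,0.114,0,0,0,0.5,0,0,0.114,0,0,0,0.5,0,0,0.114,0,0,0,0.5,0,0,0.114,0,0,0,0.5,0,0,0.114,0,0,0,0.5,0,0,0.114,0,0,0], "grip_n": 80}}

```text
time_s: 9.7
tool_pos: [0.4653, 0.1141, 0.0084]
orientation: [0.63, 0.777, 0.002, 0.002]
wrist_force: [0.6, -2.2, 5.5]
width: 0.628
finger_force: 84.8
```

{"fn": "nudge_tcp", "kwargs": {"ticks": [0.5,0,0,-0.005,0,0,0,0.5,0,0,-0.005,0,0,0], "quiet": true}}

```text
ok
```

```bash
python3 -c "
from h import *
o=ctrl.observe();print(o['width'],o['finger_force'],o['wrist_force'])
move((0.6145,-.266),.12,-.4)"
```

```text
0.6271403538492503 84.24156546592712 [ 1.24710511  0.19262583 -0.29137177]
t 9.87 tcp [0.4635 0.1141 0.012 ] tooly 11.9 q [ 0.13 -0.01  2.19  0.    0.95 -0.08] -> d [-0.4031  0.0694 -0.1079] rz(tool)  0.215 tilt [ 0.002  0.    -1.   ]
```

In the tool's units: 0.12 rad / 4 = 0.03.

{"fn": "nudge_tcp", "kwargs": {"ticks": [0.5,0,0,-0.03,0,0,0,0.5,0,0,-0.06,0,0,0,0.5,0,0,-0.1,0,0,0,0.5,-0.02,0.003,-0.11,0,0,0,0.5,-0.05,0.009,-0.11,0,0,0.0075,0.5,-0.09,0.015,-0.11,0,0,0.015,0.5,-0.13,0.022,-0.11,0,0,0.0225,0.5,-0.17,0.029,-0.11,0,0,0.03,0.5,-0.21,0.036,-0.11,0,0,0.0375,0.5,-0.25,0.043,-0.11,0,0,0.045,0.5,-0.29,0.05,-0.11,0,0,0.05,0.5,-0.33,0.057,-0.11,0,0,0.0538,0.5,-0.365,0.063,-0.11,0,0,0.0538,0.5,-0.39,0.067,-0.11,0,0,0.0538,0.5,-0.403,0.0694,-0.11,0,0,0.0538,0.5,-0.403,0.0694,-0.11,0,0,0.0538,0.5,-0.403,0.0694,-0.11,0,0,0.0538,0.5,-0.403,0.0694,-0.11,0,0,0.0538]}}

```text
time_s: 11.37
tool_pos: [0.6134, -0.2646, 0.1202]
orientation: [0.709, 0.705, -0.0, -0.001]
wrist_force: [0.0, 0.5, -1.8]
width: 0.63
finger_force: 85.1
```

Run:
```python
from h import *
P,im=look("w7",("cradle5","pack5"),.010,2)
move((0.6145,-0.266),.02,-.4)
```

```text
cradle5 0.9 [312.3 183.1] 6258 [ 6.142e+02 -2.265e+02  7.080e+01  3.910e+01 -3.000e-01]
cradle5 0.85 [60.6 37.1] 8514 [ 465.2 -137.9   70.3   41.4   -6.1]
pack5 0.61 [307.8 311.1] 32020 [ 611.8 -337.7  194.1  108.9   89.6]
t 11.52 tcp [ 0.6137 -0.2645  0.1208] tooly -0.3 q [-0.49  0.25  1.7   0.    1.19 -0.48] -> d [-0.0015  0.0008  0.1008] rz(tool)  0.001 tilt [-0.  0. -1.]
```

View pics/w7.png

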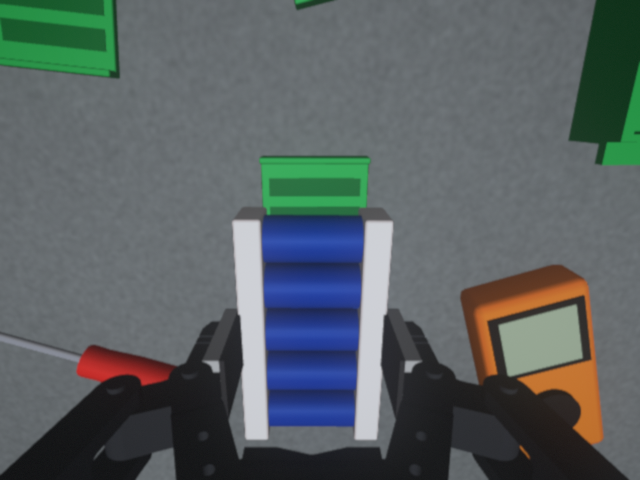

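Run:
```python
from h import *
P=ctrl.camera_params("wrist")
a,b=at("wrist",(312,217),.1338,P),at("wrist",(312,438),.1338,P);print(a,b,(a+b)/2,ctrl.observe()["tool_pos"])
print(at("wrist",(315,157),.014,P))
print((at("wrist",(233,220),.1338,P)+at("wrist",(391,220),.1338,P))/2)
```

```text
[ 0.61304649 -0.21635425  0.1338    ] [ 0.61262388 -0.31234198  0.1338    ] [ 0.61283518 -0.26434812  0.1338    ] [ 0.61370666 -0.26453583  0.12078218]
[ 0.61504051 -0.20850111  0.014     ]
[ 0.61304072 -0.2174187   0.1338    ]
```

{"fn": "nudge_tcp", "kwargs": {"ticks": [0.5,-0.0015,0,0.04,0,0,0,0.5,-0.0015,0,0.075,0,0,0,0.5,-0.0015,0,0.09,0,0,0,0.5,-0.0015,0,0.096,0,0,0,0.5,-0.0015,0,0.096,0,0,0]}}

```text
time_s: 11.93
tool_pos: [0.6129, -0.2664, 0.0231]
orientation: [0.709, 0.705, -0.0, -0.002]
wrist_force: [-0.3, 0.4, -0.4]
width: 0.626
finger_force: 85.0
```

{"fn": "nudge_tcp", "kwargs": {"ticks": [0.5,0,0.001,0.004,0,0,0,0.5,0,0.001,0.006,0,0,0,0.5,0,0.001,0.008,0,0,0,0.5,0,0.001,0.009,0,0,0,0.5,0,0.001,0.009,0,0,0]}}

```text
time_s: 12.35
tool_pos: [0.6154, -0.2678, 0.0166]
orientation: [0.71, 0.705, 0.0, 0.001]
wrist_force: [-0.0, -0.3, -2.1]
width: 0.626
finger_force: 85.0
```

{"fn": "nudge_tcp", "kwargs": {"ticks": [0.5,0.001,0,0.001,0,0,0,0.5,0.001,0,0.002,0,0,0,0.5,0.001,0,0.003,0,0,0,0.5,0.001,0,0.003,0,0,0]}}

```text
time_s: 12.68
tool_pos: [0.6155, -0.2667, 0.0145]
orientation: [0.71, 0.705, 0.0, 0.0]
wrist_force: [-3.6, 2.1, 5.7]
width: 0.627
finger_force: 85.8
```

Contact. Release, rise, and check.

{"fn": "nudge_tcp", "kwargs": {"ticks": [0.85,0,0,0,0,0,0,0.85,0,0,0,0,0,0,0.85,0,0,0,0,0,0,0.85,0,0,-0.03,0,0,0,0.85,0,0,-0.07,0,0,0,0.85,0,0,-0.11,0,0,0,0.85,0,0,-0.15,0,0,0,0.85,0,0,-0.15,0,0,0,0.85,0,0,-0.15,0,0,0]}}

```text
time_s: 13.43
tool_pos: [0.6171, -0.2677, 0.1675]
orientation: [0.71, 0.705, 0.001, 0.004]
wrist_force: [0.2, -0.1, -0.9]
width: 0.852
finger_force: 0.0
```

Run:
```python
from h import *
P,im=look("w8",("pack5",),.027,2)
ctrl.get_image("top")
for c in ctrl.cut_out("top","pack3"): print(round(c["p"],2),c["mask"].sum(),rect("top",c["mask"],.042),rect("top",c["mask"],.027))
move((0.6045,0.25),.16,10)
```

```text
pack5 0.91 [304.1 219.3] 9077 [ 614.2 -265.4   98.1   56.9   89.5]
0.68 572 [626.9 -86.7  58.1  39.5  11.3] [629.8 -88.1  58.9  40.   11.3]
0.68 169 [595.  282.9  33.4  18.8 -23.8] [597.5 286.7  33.8  19.  -23.8]
0.65 576 [341.8  84.4  56.3  37.6 -11.7] [340.7  85.4  57.1  38.2 -11.7]
0.57 807 [ 611.3 -243.7   63.6   56.1  -88.4] [ 614.  -247.3   64.5   56.9  -88.4]
0.56 548 [381.9 218.7  55.1  38.8  19.9] [381.3 221.6  55.8  39.4  19.9]
t 13.63 tcp [ 0.6137 -0.2659  0.16  ] tooly -0.4 q [-0.49  0.22  1.67 -0.    1.26 -0.48] -> d [ 0.5159 -0.0129  0.0011] rz(tool)  -0.182 tilt [-0.004  0.002 -1.   ]
```

In the tool's units: -0.16 rad / 4 = -0.04.

{"fn": "nudge_tcp", "kwargs": {"ticks": [0.85,0.02,0,0,0,0,0,0.85,0.06,0,0,0,0,0,0.85,0.1,0,0,0,0,-0.0075,0.85,0.14,0,0,0,0,-0.015,0.85,0.18,-0.004,0,0,0,-0.025,0.85,0.22,-0.006,0,0,0,-0.0325,0.85,0.26,-0.008,0,0,0,-0.04,0.85,0.3,-0.01,0,0,0,-0.0455,0.85,0.34,-0.013,0,0,0,-0.0455,0.85,0.38,-0.013,0,0,0,-0.0455,0.85,0.42,-0.013,0,0,0,-0.0455,0.85,0.46,-0.013,0,0,0,-0.0455,0.85,0.495,-0.013,0,0,0,-0.0455,0.85,0.516,-0.013,0,0,0,-0.0455,0.85,0.516,-0.013,0,0,0,-0.0455,0.85,0.516,-0.013,0,0,0,-0.0455,0.85,0.516,-0.013,0,0,0,-0.0455]}}

```text
time_s: 15.05
tool_pos: [0.6049, 0.2487, 0.161]
orientation: [0.643, 0.766, -0.001, -0.001]
wrist_force: [0.2, 0.1, 0.5]
width: 0.848
finger_force: 0.0
```

Run:
```python
from h import *
P,im=look("w9",("pack3",),.042,4)
move((0.6045,0.25),.12,10)
```

```text
pack3 0.75 [321.1 178.7] 2641 [608.6 287.8  52.6  29.4 -11.3]
pack3 0.75 [ 12.8 355.2] 900 [388.5 106.   49.9  17.3  85.8]
pack3 0.74 [314.7 229.9] 6373 [605.4 251.5  60.7  57.6 -79.9]
pack3 0.64 [ 33.4 204.6] 3263 [406.9 235.   52.6  37.1  18.1]
t 15.15 tcp [0.6054 0.2481 0.1619] tooly 9.9 q [ 0.31  0.18  1.7  -0.    1.26  0.13] -> d [ 0.002  -0.0005  0.0419] rz(tool)  -0.001 tilt [-0.001 -0.001 -1.   ]
```

View pics/w9.png

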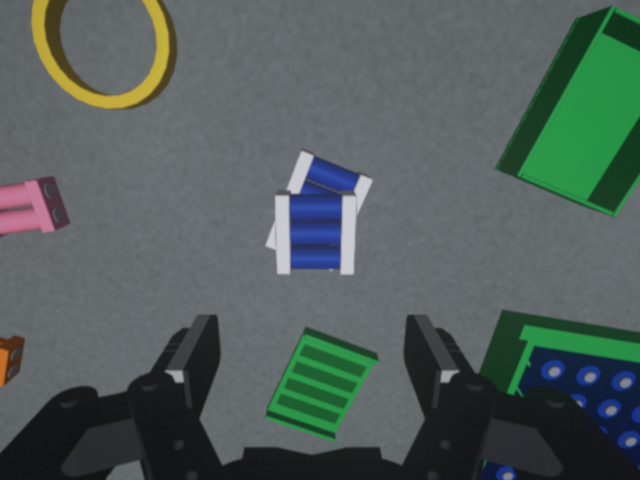

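Pack3 is on top of pack4, centred at (315,233) px and aligned with the tool. Descend and grip.

{"fn": "nudge_tcp", "kwargs": {"ticks": [0.85,0.002,0,0.04,0,0,0,0.85,0.002,0,0.08,0,0,0,0.85,0.002,0,0.115,0,0,0,0.85,0.002,0,0.13,0,0,0,0.85,0.002,0,0.137,0,0,0,0.85,0.002,0,0.137,0,0,0,0.85,0.002,0,0.137,0,0,0,0.5,0.002,0,0.137,0,0,0,0.5,0.002,0,0.137,0,0,0,0.5,0.002,0,0.137,0,0,0,0.5,0.002,0,0.137,0,0,0,0.5,0.002,0,0.137,0,0,0,0.5,0.002,0,0.137,0,0,0], "grip_n": 70}}

```text
time_s: 16.23
tool_pos: [0.6078, 0.2523, 0.0296]
orientation: [0.643, 0.766, 0.003, 0.002]
wrist_force: [0.1, -1.0, 7.0]
width: 0.628
finger_force: 74.6
```

{"fn": "nudge_tcp", "kwargs": {"ticks": [0.5,0,0,-0.01,0,0,0,0.5,0,0,-0.03,0,0,0,0.5,0,0,-0.07,0,0,0,0.5,0,0,-0.1,0,0,0,0.5,0,0,-0.1,0,0,0,0.5,0,0,-0.1,0,0,0]}}

```text
time_s: 16.73
tool_pos: [0.6071, 0.2522, 0.1301]
orientation: [0.643, 0.766, 0.003, 0.002]
wrist_force: [-0.1, 0.3, -1.3]
width: 0.634
finger_force: 74.0
```

```bash
python3 -c "
from h import *
move((0.4645,-.118),.12,-6.2)"
```

```text
t 16.73 tcp [0.6071 0.2522 0.1301] tooly 10.0 q [0.31 0.21 1.72 0.   1.2  0.14] -> d [-0.3397 -0.205   0.0084] rz(tool)  0.283 tilt [ 0.006  0.002 -1.   ]
```

Units first: turns go in shares of 4 rad. So 0.283 rad / 4 = 0.0708.

{"fn": "nudge_tcp", "kwargs": {"ticks": [0.5,-0.02,-0.012,0,0,0,0.005,0.5,-0.05,-0.03,0,0,0,0.0125,0.5,-0.085,-0.051,0,0,0,0.02,0.5,-0.12,-0.072,0,0,0,0.0275,0.5,-0.155,-0.093,0,0,0,0.035,0.5,-0.19,-0.115,0,0,0,0.0425,0.5,-0.225,-0.136,0,0,0,0.05,0.5,-0.26,-0.157,0,0,0,0.0575,0.5,-0.295,-0.178,0,0,0,0.065,0.5,-0.32,-0.193,0,0,0,0.0708,0.5,-0.34,-0.205,0,0,0,0.0708,0.5,-0.34,-0.205,0,0,0,0.0708,0.5,-0.34,-0.205,0,0,0,0.0708,0.5,-0.34,-0.205,0,0,0,0.0708]}}

```text
time_s: 17.9
tool_pos: [0.4619, -0.1184, 0.1248]
orientation: [0.744, 0.668, -0.0, -0.001]
wrist_force: [0.1, 0.6, -0.8]
width: 0.632
finger_force: 74.0
```

Run:
```python
from h import *
P,im=look("w10",("cradle3","pack3"),.010,2)
move((0.4645,-0.118),.03,-6.2)
```

```text
cradle3 0.84 [317.2 221.8] 8703 [ 465.  -108.6   70.9   61.6   -6.1]
cradle3 0.83 [514.2 333.8] 2421 [ 6.137e+02 -2.273e+02  7.600e+01  4.930e+01 -4.000e-01]
pack3 0.83 [311.4 327.9] 19421 [ 452.7 -195.   128.   110.8   83.9]
pack3 0.81 [544.1 368.1] 4163 [ 620.3 -257.1   80.1   69.9   88.8]
t 18.05 tcp [ 0.4626 -0.118   0.1253] tooly -6.1 q [-0.36 -0.17  2.13  0.    1.19 -0.26] -> d [0.0002 0.002  0.0953] rz(tool)  0.002 tilt [-0.001  0.    -1.   ]
```

View pics/w10.png

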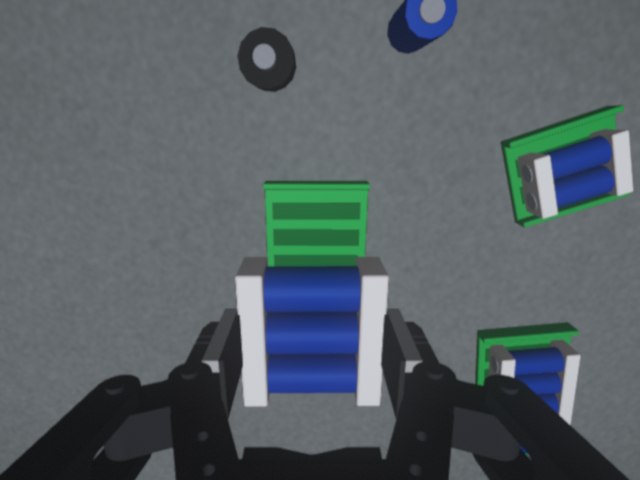

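Run:
```python
from h import *
P=ctrl.camera_params("wrist");tp=ctrl.observe()["tool_pos"];z=tp[2]+.0125
a,b=at("wrist",(312,275),z,P),at("wrist",(312,405),z,P);print(a,b,(a+b)/2-tp)
q=at("wrist",(317,184),.014,P);print(q,"cradle centre",q+0.039*np.array([-.108,-.994,0]))
```

```text
[ 0.46455734 -0.09180189  0.13783748] [ 0.45849917 -0.14912904  0.13783748] [-0.00108043 -0.0024725   0.0125    ]
[ 0.46907328 -0.08030177  0.014     ] cradle centre [ 0.46486128 -0.11906777  0.014     ]
```

{"fn": "nudge_tcp", "kwargs": {"ticks": [0.5,0,0.002,0.04,0,0,0,0.5,0,0.002,0.075,0,0,0,0.5,0,0.002,0.09,0,0,0,0.5,0,0.002,0.1,0,0,0,0.5,0,0.002,0.1,0,0,0,0.5,0,0.002,0.1,0,0,0]}}

```text
time_s: 18.55
tool_pos: [0.4651, -0.1189, 0.0261]
orientation: [0.744, 0.668, 0.0, 0.0]
wrist_force: [-0.1, 0.1, -0.2]
width: 0.632
finger_force: 74.0
```

{"fn": "nudge_tcp", "kwargs": {"ticks": [0.5,0.002,0,0.004,0,0,0,0.5,0.002,0,0.007,0,0,0,0.5,0.002,0,0.009,0,0,0,0.5,0.002,0,0.0105,0,0,0,0.5,0.002,0,0.0115,0,0,0,0.5,0.002,0,0.0115,0,0,0]}}

```text
time_s: 19.05
tool_pos: [0.4651, -0.1174, 0.0147]
orientation: [0.744, 0.668, 0.0, 0.0]
wrist_force: [-1.2, 1.2, 0.3]
width: 0.631
finger_force: 74.1
```

{"fn": "nudge_tcp", "kwargs": {"ticks": [0.5,0,0,0.001,0,0,0,0.5,0,0,0.002,0,0,0,0.5,0,0,0.002,0,0,0]}}

```text
time_s: 19.3
tool_pos: [0.4654, -0.1175, 0.0146]
orientation: [0.744, 0.668, -0.0, -0.0]
wrist_force: [-7.2, 2.8, 14.2]
width: 0.632
finger_force: 75.7
```

{"fn": "nudge_tcp", "kwargs": {"ticks": [0.85,0,0,-0.0005,0,0,0,0.85,0,0,-0.0005,0,0,0,0.85,0,0,-0.0005,0,0,0,0.85,0,0,-0.03,0,0,0,0.85,0,0,-0.07,0,0,0,0.85,0,0,-0.11,0,0,0,0.85,0,0,-0.145,0,0,0,0.85,0,0,-0.145,0,0,0,0.85,0,0,-0.145,0,0,0]}}

```text
time_s: 20.05
tool_pos: [0.4665, -0.1179, 0.1602]
orientation: [0.744, 0.668, 0.001, 0.003]
wrist_force: [-0.3, -1.1, -0.8]
width: 0.851
finger_force: 0.0
```

Run:
```python
from h import *
P,im=look("w11",("pack3",),.027,2)
ctrl.get_image("top")
for c in ctrl.cut_out("top","pack4"): print(round(c["p"],2),c["mask"].sum(),rect("top",c["mask"],.021))
move((0.6,0.268),.16,-20)
```

```text
pack3 0.93 [310.8 225.7] 5752 [ 464.7 -118.    61.5   56.9   84.2]
pack3 0.8 [535.4 167.6] 5185 [627.3 -88.8  64.5  44.3  12.4]
0.83 591 [340.7  85.3  57.3  38.8 -11.2]
0.62 1501 [ 614.5 -264.9   98.3   61.1  -89.7]
0.61 606 [380.8 223.   56.9  41.9  17.5]
0.6 1175 [603.4 261.4  80.2  58.6  79.4]
t 20.25 tcp [ 0.4635 -0.1168  0.155 ] tooly -6.2 q [-0.36 -0.2   2.1   0.    1.25 -0.25] -> d [ 0.3973  0.0942 -0.005 ] rz(tool)  0.241 tilt [-0.004  0.001 -1.   ]
```

In the tool's units: 0.077 rad / 4 = 0.0193.

{"fn": "nudge_tcp", "kwargs": {"ticks": [0.85,0.02,0.005,-0.005,0,0,0,0.85,0.055,0.014,-0.005,0,0,0.005,0.85,0.095,0.024,-0.005,0,0,0.01,0.85,0.135,0.034,-0.005,0,0,0.015,0.85,0.175,0.044,-0.005,0,0,0.0193,0.85,0.215,0.054,-0.005,0,0,0.0193,0.85,0.255,0.064,-0.005,0,0,0.0193,0.85,0.295,0.074,-0.005,0,0,0.0193,0.85,0.335,0.084,-0.005,0,0,0.0193,0.85,0.37,0.093,-0.005,0,0,0.0193,0.85,0.391,0.0983,-0.005,0,0,0.0193,0.85,0.391,0.0983,-0.005,0,0,0.0193,0.85,0.391,0.0983,-0.005,0,0,0.0193,0.85,0.391,0.0983,-0.005,0,0,0.0193]}}

```text
time_s: 21.42
tool_pos: [0.6037, 0.2601, 0.1603]
orientation: [0.769, 0.639, -0.002, -0.0]
wrist_force: [0.1, -1.1, -0.3]
width: 0.85
finger_force: 0.0
```

Run:
```python
from h import *
P,im=look("w12",("pack4",),.021,2)
move((0.6034,0.2614),.006,-10.6)
```

```text
t 21.52 tcp [0.6041 0.2596 0.1614] tooly -10.7 q [ 0.32  0.19  1.69 -0.    1.26  0.51] -> d [ 0.0019 -0.0008  0.1554] rz(tool)  -0.001 tilt [-0.002 -0.001 -1.   ]
```

View pics/w12.png

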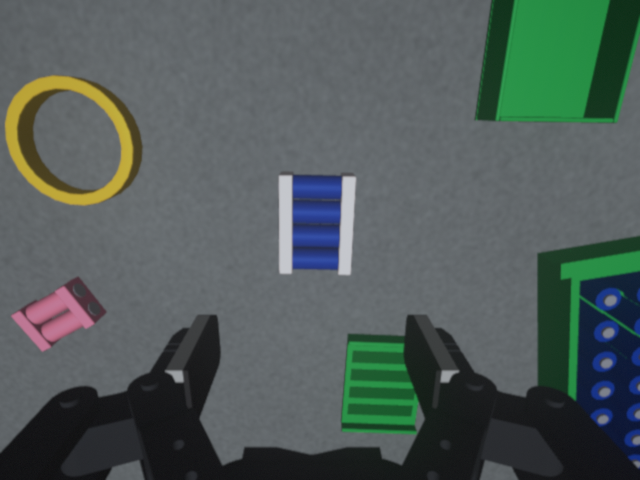

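Pack4 is alone and square to the tool, spanning columns 279–355 and rows 174–273.

Run:
```python
from h import *
P=ctrl.camera_params("wrist")
c=[at("wrist",u,.021,P) for u in ((279,174),(355,177),(279,273),(351,274))];m=np.mean(c,0);print(m)
move(m[:2],.006,-10.6)
```

```text
[0.60628565 0.25993342 0.021     ]
t 21.52 tcp [0.6041 0.2596 0.1614] tooly -10.7 q [ 0.32  0.19  1.69 -0.    1.26  0.51] -> d [0.0009 0.0023 0.1554] rz(tool)  -0.001 tilt [-0.002 -0.001 -1.   ]
```

{"fn": "nudge_tcp", "kwargs": {"ticks": [0.85,0.001,0.001,0.04,0,0,0,0.85,0.001,0.001,0.08,0,0,0,0.85,0.001,0.001,0.12,0,0,0,0.85,0.001,0.001,0.14,0,0,0,0.85,0.001,0.001,0.15,0,0,0,0.85,0.001,0.001,0.154,0,0,0,0.85,0.001,0.001,0.154,0,0,0,0.5,0.001,0.001,0.154,0,0,0,0.5,0.001,0.001,0.154,0,0,0,0.5,0.001,0.001,0.154,0,0,0,0.5,0.001,0.001,0.154,0,0,0,0.5,0.001,0.001,0.154,0,0,0,0.5,0.001,0.001,0.154,0,0,0], "grip_n": 80}}

```text
time_s: 22.6
tool_pos: [0.6082, 0.2624, 0.0118]
orientation: [0.769, 0.639, 0.003, 0.001]
wrist_force: [1.1, -0.9, 7.5]
width: 0.617
finger_force: 84.6
```

{"fn": "nudge_tcp", "kwargs": {"ticks": [0.5,0,0,-0.01,0,0,0,0.5,0,0,-0.03,0,0,0,0.5,0,0,-0.07,0,0,0,0.5,0,0,-0.11,0,0,0,0.5,0,0,-0.11,0,0,0,0.5,0,0,-0.11,0,0,0]}}

```text
time_s: 23.1
tool_pos: [0.6083, 0.2627, 0.1236]
orientation: [0.769, 0.639, 0.004, 0.001]
wrist_force: [0.3, -0.8, -1.9]
width: 0.625
finger_force: 84.3
```

```bash
python3 -c "
from h import *
move((0.6383,.1003),.12,-13)"
```

```text
t 23.1 tcp [0.6083 0.2627 0.1236] tooly -10.6 q [0.33 0.23 1.72 0.   1.19 0.51] -> d [-0.1541  0.0593  0.0034] rz(tool)  0.042 tilt [ 0.008  0.003 -1.   ]
```

In the tool's units: 0.042 rad / 4 = 0.0105.

{"fn": "nudge_tcp", "kwargs": {"ticks": [0.5,-0.025,0.01,0,0,0,0.0025,0.5,-0.06,0.023,0,0,0,0.005,0.5,-0.095,0.037,0,0,0,0.0075,0.5,-0.13,0.05,0,0,0,0.0105,0.5,-0.154,0.0593,0,0,0,0.0105,0.5,-0.154,0.0593,0,0,0,0.0105,0.5,-0.154,0.0593,0,0,0,0.0105,0.5,-0.154,0.0593,0,0,0,0.0105]}}

```text
time_s: 23.77
tool_pos: [0.6348, 0.0996, 0.117]
orientation: [0.783, 0.622, -0.001, -0.001]
wrist_force: [-0.2, 0.0, -1.2]
width: 0.621
finger_force: 84.2
```

Run:
```python
from h import *
P,im=look("w13",(),.010,2)
move((0.6383,0.1003),.03,-13)
```

```text
t 23.82 tcp [0.6349 0.1002 0.1173] tooly -13.0 q [0.07 0.2  1.76 0.   1.18 0.3 ] -> d [0.0009 0.0034 0.0873] rz(tool)  0.001 tilt [-0.002  0.    -1.   ]
```

View pics/w13.png

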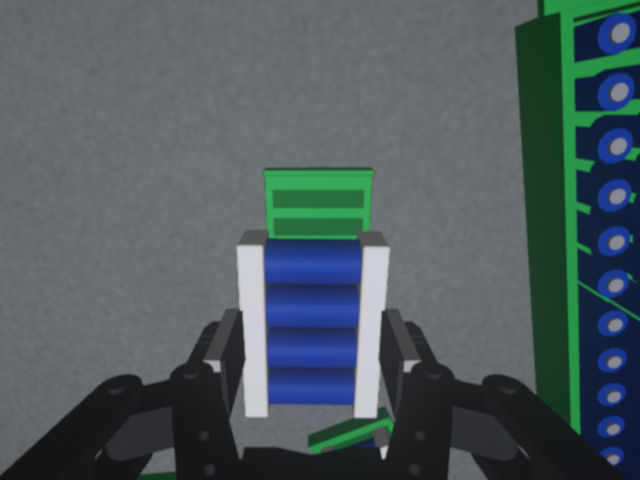

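Pack4 hangs square above cradle4. The cradle's far lip is at row 170 and the pack's top runs from row 245 to 416.

Run:
```python
from h import *
P=ctrl.camera_params("wrist");tp=ctrl.observe()["tool_pos"];z=tp[2]+.0095
a,b=at("wrist",(312,246),z,P),at("wrist",(312,416),z,P);print(a,b,(a+b)/2-tp)
q=at("wrist",(318.5,170),.014,P);print(q,"cradle centre",q+0.0485*np.array([-.225,-.974,0]))
```

```text
[0.64225761 0.13567365 0.12676037] [0.62527631 0.06155065 0.12676037] [-0.00115035 -0.00156616  0.0095    ]
[0.64876905 0.14639625 0.014     ] cradle centre [0.63785655 0.09915725 0.014     ]
```

{"fn": "nudge_tcp", "kwargs": {"ticks": [0.5,0.001,0.001,0.04,0,0,0,0.5,0.001,0.001,0.07,0,0,0,0.5,0.001,0.001,0.082,0,0,0,0.5,0.001,0.001,0.088,0,0,0,0.5,0.001,0.001,0.088,0,0,0,0.5,0.001,0.001,0.088,0,0,0]}}

```text
time_s: 24.32
tool_pos: [0.6378, 0.1008, 0.0315]
orientation: [0.782, 0.623, 0.001, 0.0]
wrist_force: [0.5, 0.1, -1.0]
width: 0.624
finger_force: 84.2
```

```bash
python3 -c "
from h import *
move((0.6383,.1003),.0175,-13)"
```

```text
t 24.32 tcp [0.6378 0.1008 0.0315] tooly -13.0 q [0.07 0.31 1.8  0.   1.04 0.3 ] -> d [-0.0004  0.0005  0.014 ] rz(tool)  0.001 tilt [ 0.002  0.    -1.   ]
```

{"fn": "nudge_tcp", "kwargs": {"ticks": [0.5,0,0.001,0.004,0,0,0,0.5,0,0.001,0.008,0,0,0,0.5,0,0.001,0.011,0,0,0,0.5,0,0.001,0.013,0,0,0,0.5,0,0.001,0.014,0,0,0,0.5,0,0.001,0.014,0,0,0]}}

```text
time_s: 24.82
tool_pos: [0.6385, 0.0999, 0.0179]
orientation: [0.783, 0.622, 0.0, 0.0]
wrist_force: [-3.2, -1.4, 5.5]
width: 0.619
finger_force: 85.0
```

Contact. Release and check everything.

{"fn": "nudge_tcp", "kwargs": {"ticks": [0.85,0,0,0.0005,0,0,0,0.85,0,0,0.0005,0,0,0,0.85,0,0,0,0,0,0,0.85,0,0,-0.03,0,0,0,0.85,0,0,-0.07,0,0,0,0.85,0,0,-0.11,0,0,0,0.85,0,0,-0.15,0,0,0,0.85,0,0,-0.15,0,0,0,0.85,0,0,-0.15,0,0,0,0.85,0,0,-0.15,0,0,0]}}

```text
time_s: 25.65
tool_pos: [0.6378, 0.0999, 0.1661]
orientation: [0.783, 0.622, -0.0, -0.0]
wrist_force: [-0.3, -0.8, -1.5]
width: 0.85
finger_force: 0.0
```

Run:
```python
from h import *
P,im=look("w14",("pack4",),.027,2)
t=ctrl.get_image("top")
for n in ("pack4","loose_cell","roller"):
    for c in ctrl.cut_out("top",n): print(n,round(c["p"],2),(np.array(c["xy"])*[640,480]).round(),rect("top",c["mask"],.027))
cv2.imwrite("pics/top2.png",cv2.resize(t[130:290,155:500],(794,368),interpolation=cv2.INTER_CUBIC))
o=ctrl.observe();print(o["wrist_force"],o["finger_force"])
```

```text
pack4 0.87 [350.4 421.2] 2712 [631.4 -82.3  59.9  55.   11.4]
pack4 0.85 [314.  223.8] 7363 [637.5 100.2  79.6  57.6  76.4]
pack4 0.97 [461. 187.] [ 613.4 -263.4   97.8   60.9  -89.7]
pack4 0.94 [382. 258.] [ 464.7 -117.1   59.    58.9   83.7]
pack4 0.74 [369. 176.] [629.7 -88.3  58.9  41.3  12.3]
pack4 0.48 [441. 202.] [ 608.3 -258.4  114.    66.7   87.8]
loose_cell 0.74 [317. 223.] [533.    6.4  26.8  25.  -25. ]
roller 0.56 [326. 271.] [447.4  -4.   28.4  27.8 -17. ]
roller 0.26 [367. 174.] [630.5 -88.9  59.6  42.4  11.9]
[-0.89699686  0.25933697 -0.13950409] 0.0
```

View pics/top2.png

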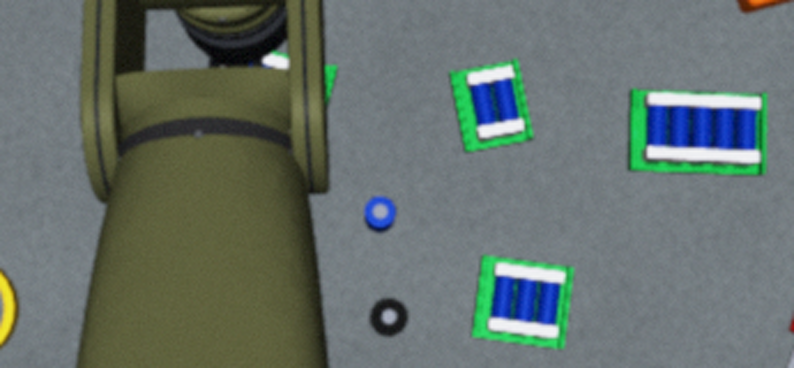

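Packs 2, 3 and 5 sit between their lips, and the wrist measurement puts pack4 at (637.5, 100.2) mm, centred. The cell and roller have not moved, and the gripper is clear of everything.

```bash
python3 -c "
from cell import ctrl
print(ctrl.finish_job())"
```

```text
the job is handed in; nothing more can be done
None
```

I handed the job in after about 26 s of robot time: each pack is released in the cradle for its cell count, measured within about 3 mm of the cradle centre, and the loose cell and roller were not touched (the hand-in gave no verdict).

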